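# Hang a slotted stop plate on a lane pin and load the lane

### The arm

A 6-joint arm with a two-finger parallel gripper is mounted at the origin on a cart in front of the work surface, level with it; the furniture and walls round the work are solid. World frame = base frame: x ahead of the robot, y to its left, z up, the work surface at z = 0. Lengths are in m, angles in rad, forces in N, time in s.
With the tool pointing down it reaches from about 0.35 to 0.95 m from the base axis. Payload 17.4 kg.
Tool frame: the origin (TCP) lies at the very end of the fingers, on their centre line; the grasp point (between the pads) lies 19 mm behind it (manip.grip_depth is the distance from the TCP to the grasp point, in m); z points along the fingers, y is the direction in which the jaws open and shut (so a half turn about z gives the same grasp; the last joint's range is limited). The gripper opens to 93 mm and grips with 3 to 60 N. Pads are 15 mm wide; open, the fingers measure 128 mm over their backs; the gripper's body (75 mm by 188 mm) begins 65 mm behind the grasp point.
Start: joints at [1.087, 0.116, 1.442, -0, 1.584, -0.038], TCP at [0.291, 0.609, 0.219] pointing down, gripper open.
Joint ranges: [-2.83, 2.83], [-0.83, 2.19], [0.07, 2.5], [-1.14, 4.28], [0.01, 3], [-2.97, 2.97]. Speed limits (rad/s): [1.89, 1.89, 2.22, 3.14, 3.14, 3.14].

### API

Orientations are given as a rotation vector (axis times angle).
In Python, from bench import status, viewer, sign_off, manip gives the robot as it stands. The module is installed in compiled form; this text tells all that it offers.
- The arm moves only by the tool servo_tool, never from a script. Its argument "steps" is text: rows parted by semicolons, each of 7 numbers parted by spaces: the finger opening in m, from 0 to 0.093, then the shift along the tool's x, y, z in m, then the turn, a rotation vector about the tool's x, y, z in degrees. In form: fingers dx dy dz wx wy wz; .... A call has 1 to 20 rows; each row is the pose to reach, as a shift and turn from the pose commanded when the call began, along the tool's axes at that moment; what a row does not reach only later rows make up. A row lasts 1/8 s, in which the tool goes at most 62.5 mm and 10.7 degrees, less where a joint would pass 70% of its speed; a pose out of reach is approached as far as the arm can. A call with a gripper value outside its range is refused whole. The fingers move at their own pace and stop on an object; "grip_force" is the grip in N (left out, the last holds). Time passes only in rows, so rows that repeat a pose let the fingers close. It gives the time, the measured TCP pose, the force and the opening at its end, in the units of the state.
- status.read_state(): the state, without advancing time (a new reading comes with each control period).
- viewer.grab_frame(name): name is "scene" or "top" or "wrist"; returns a dict with "frame" (480x640x3 uint8, red, green, blue), "z_map" (480x640 float32, m along the optical axis (not along the pixel's ray), 0 where there is no reading), "vertical_fov" (degrees; the focal length in pixels is half the picture's height over the tangent of half this angle, whatever the lens; pixels are square), "cx", "cy" (the principal point, pixels), "rvec" (rotation vector, rad) and "tvec" (3), from world to camera coordinates, as OpenCV has them. Camera axes: x right, y down, z forward; pixel columns grow to the right and rows downward; lengths in m; the calibration is good to about 2 mm. A picture is of the moment at which its call begins.
- sign_off(): hands the job in, once; it reports no verdict.
The state is a dict: "t": time; "qpos": joint angles; "qvel": joint speeds; "joint_torque": joint torques, N m; "ee_pos": TCP position; "eef_rot": TCP orientation; "contact_force": force on the tool from outside, world axes, zero at the start; "moment": the same for the moment, N m; "width": finger opening in m.
Only numpy, scipy, OpenCV 4.12 (cv2) and the standard library are available. Lean on these libraries where they do the work, as an engineer would, in place of code of your own. Each camera call takes 0.05 s, during which the arm holds its last target.

### The job

Fit the yellow stop plate to the sloped lane: with its upright fence uphill, slide its side slot sideways under the head of the lane's pin, let it down until the pin sits fully in the slot's top pocket, flat on the deck, and let go. Then set the reel upright on the deck between the blue rails, half-way along them or higher, and let it slide down to rest upright against the plate's fence. Leave the mug, the spray can and the tape measure where they stand.

Things in the scene. Friction and masses are not known exactly. Their poses are not given: they have to be found in the camera images.
- deck: Fixed sloped pale grey deck of a flow lane on grey legs, 310 x 130 mm, rising 30 degrees away from the robot. Origin on its face at the pin's foot; x up the slope, y across to the left, z square out of the face. Spans x -115 to 195, y +-65 mm. The face is smooth (friction about 0.3): things slide down it by themselves, the stop plate too unless the pin holds it.
- pin_head (a point): Top centre of the steel pin that stands square on the deck, axes as the deck. Neck 10 mm diameter, red head 24 mm diameter from 16 to 23 mm above the deck face, so 16 mm is free below the head. No rails beside the pin.
- rails_mid (a point): Point on the deck face mid-way along the lane's two blue rails, 137.5 mm up the slope from the pin, axes as the deck. Rails 18 mm high, 115 mm long (+-57.5 mm along x from here), 80 mm apart inside.
- stop_grip (a point): Centre of the black grip block (38 x 36 x 40 mm in x, y, z) on the loose yellow stop plate (6 mm thick, 0.2 to 0.4 kg), 26 mm above the plate's underside. x to the fence, y left, z up. Hung, it is at deck (-55, 0, 26) mm with x up the slope. It starts flat on the bench beside the lane, block up, fence towards world +x within 30 degrees.
- stop_plate: The stop plate. Origin: on its underside, where the pin's axis passes when hung; axes as stop_grip, whose point is at (-55, 0, 26) mm. Plate x -95 to 45, y +-35 mm (lip side to y 26). Fence 34 mm high, outer face x 45. L-slot: channel along y, x -26 to -6, open at the +y side, then a pocket y +-8 mm up to x = 5; a lip x -6 to 5 closes the pocket's +y side.
- reel_center (a point): Centre of the loose reel of hemp (tan drum, red end flanges), a solid upright cylinder 61 mm in diameter and 56 mm high, 0.1 kg; z is its axis; underside 28 mm below. It stands on the bench on the other side of the lane. At rest against the hung plate it is at about deck (76, 0, 28) mm.
- reel: The same reel: origin at the centre of its underside.
- mug: Grey mug, 85 mm wide, 88 mm high, to be left alone; origin at its underside.
- spray_can: Green spray can, 65 mm diameter, 196 mm high, to be left alone; origin at the centre of its underside.
- tape_measure: Yellow tape measure, 68 x 72 x 34 mm, to be left alone; origin at the centre of its underside.
Not all that is in view belongs to the job. There is more than one size of the reel; the job needs the largest.

How it is judged:
On the way, in this order (a step that is already met when the one before it is completed fails the run):
1. the stop plate hangs on the pin, flat on the deck, and is let go (x of stop_grip in the frame of deck between -0.064 and -0.047 m and y of stop_grip in the frame of deck between -0.014 and 0.014 m and z of stop_grip in the frame of deck between 0.021 and 0.032 m and angle between the z axis of stop_grip and the z axis of deck, either way round below 0.1 rad and angle between the x axis of stop_grip and the x axis of deck, either way round below 0.2 rad and contact force between the fingers and stop_plate below 0.1 N), for 0.3 s.
2. the reel is on the deck between the rails, about half-way along them or higher (centre over 115 mm uphill of the pin) (x of reel_center in the frame of deck above 0.115 m and y of reel_center in the frame of deck between -0.02 and 0.02 m and z of reel_center in the frame of deck between 0.018 and 0.045 m), for 0.04 s.
At the end, for the whole second after the job is handed in: In deck axes the plate's block centre is near (-55, 0, 26) mm (-64 to -47, +-14, 21 to 32), flat within 6 and turned under 11 degrees. The reel, upright within 8 degrees, touches the plate, centre at x 60 to 88, y +-18, z 22 to 36 mm. Both at rest (x of stop_grip in the frame of deck between -0.064 and -0.047 m and y of stop_grip in the frame of deck between -0.014 and 0.014 m and z of stop_grip in the frame of deck between 0.021 and 0.032 m and angle between the z axis of stop_grip and the z axis of deck, either way round below 0.1 rad and angle between the x axis of stop_grip and the x axis of deck, either way round below 0.2 rad and x of reel_center in the frame of deck between 0.06 and 0.088 m and y of reel_center in the frame of deck between -0.018 and 0.018 m and z of reel_center in the frame of deck between 0.022 and 0.036 m and angle between the z axis of reel_center and the z axis of deck, either way round below 0.15 rad and contact force between reel and stop_plate above 0.02 N and linear speed of each of stop_plate, reel below 0.02 m/s).
It fails at once if the mug is moved more than 30 mm (distance of mug from where it was at the start of the episode above 0.03 m).
It fails at once if the spray can is moved more than 30 mm (distance of spray_can from where it was at the start of the episode above 0.03 m).
It fails at once if the tape measure is moved more than 30 mm (distance of tape_measure from where it was at the start of the episode above 0.03 m).
It also fails if it takes over 66 s, if anything falls off the work surface, if the arm or the gripper's body presses on something with over 40 N, if the wrist force passes 120 N, or if a joint passes its speed limit or range.

## Working session

There is one attempt and no reset: what is moved stays moved. The work goes in short steps, Python scripts to look and compute and a tool call to move; the robot and the scene stay as the last step left them, time stands still between calls to the robot, and variables do not carry over. Pictures are saved under pics/ and viewed, and the job is handed in when it is done.

Besides the shell and the picture viewer there is one more tool, called after "Emit:" in YAML: its name, and indented under it one key for each argument. servo_tool: Moves the arm, as the interface text tells. Its arguments: {"type":"object","properties":{"steps":{"type":"string"},"grip_force":{"type":"number"}},"required":["steps"]}

```bash
mkdir -p pics
cat > h.py <<'E'
import numpy as np, cv2
from bench import status, viewer, manip
from scipy.spatial.transform import Rotation as R
def grab(name,save=None):
    f=viewer.grab_frame(name)
    if save: cv2.imwrite('pics/'+save,cv2.cvtColor(f['frame'],cv2.COLOR_RGB2BGR))
    np.savez('%s.npz'%(save or name),**f)
    return f
def cloud(f):
    h,w=f['z_map'].shape
    fl=h/2/np.tan(np.radians(float(f['vertical_fov']))/2)
    u,v=np.meshgrid(np.arange(w),np.arange(h))
    z=f['z_map'];P=np.stack([(u-f['cx'])/fl*z,(v-f['cy'])/fl*z,z],-1)
    Rm=cv2.Rodrigues(np.array(f['rvec'],float))[0]
    W=(P-np.array(f['tvec']).reshape(3))@Rm
    W[z<=0]=np.nan
    return W
E
python3 - <<'E'
from h import *
s=status.read_state();print(s, manip.grip_depth)
for n in ['scene','top','wrist']:
    f=grab(n,n+'0.png');print(n,f['vertical_fov'],f['rvec'],f['tvec'],f['cx'],f['cy'])
E
```

```text
{'t': 0.0, 'qpos': array([ 1.08721614e+00,  1.16456904e-01,  1.44223806e+00, -1.34551188e-05,
        1.58402050e+00, -3.77975650e-02]), 'qvel': array([-9.90337926e-05, -1.20579874e-03,  7.99644485e-06, -2.09144991e-04,
        1.89672054e-03, -2.50057831e-04]), 'joint_torque': array([ 3.98811389e-04, -7.21274328e+01, -6.22584057e+01,  7.79307028e-02,
        2.42291414e-02, -4.95546192e-05]), 'ee_pos': array([0.29095125, 0.60884921, 0.21794169]), 'eef_rot': array([-6.94389156e-01, -3.06360712e+00,  1.70941326e-03]), 'contact_force': array([-0.24109475,  0.10517025, -1.0774467 ]), 'moment': array([0.02625536, 0.00220855, 0.00174311]), 'width': 0.09280137931826174} 0.0188
scene 52.146716385610574 [ 1.87140938 -0.99756814  0.63238576] [-0.26219402  0.33233437  0.74517791] 318.74907326149633 243.56468917626245
top 56.32888064891176 [ 2.11555224 -2.16689133  0.18548046] [0.07050028 0.56079065 1.07636066] 321.68040842765356 236.6449851328669
wrist 58.8664891093255 [-2.43249247 -1.53400087 -0.23219299] [-0.67414572 -0.03450026  0.39228201] 316.2845470256358 245.68583328674808
```

```bash
ls; ls pics
```

```text
h.py
pics
scene0.png.npz
top0.png.npz
wrist0.png.npz
scene0.png
top0.png
wrist0.png
```

View pics/scene0.png

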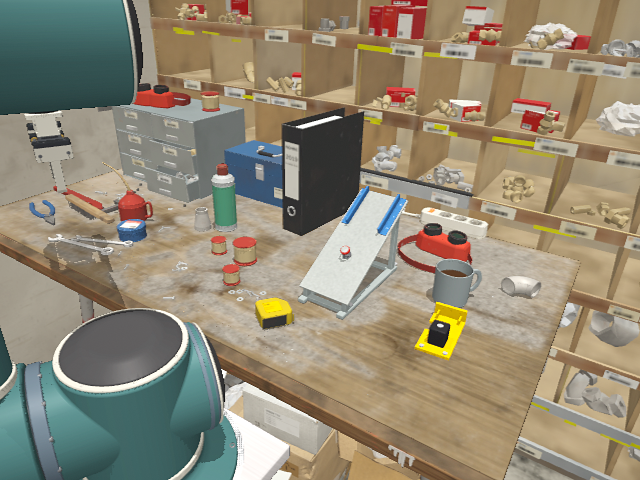

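View pics/top0.png

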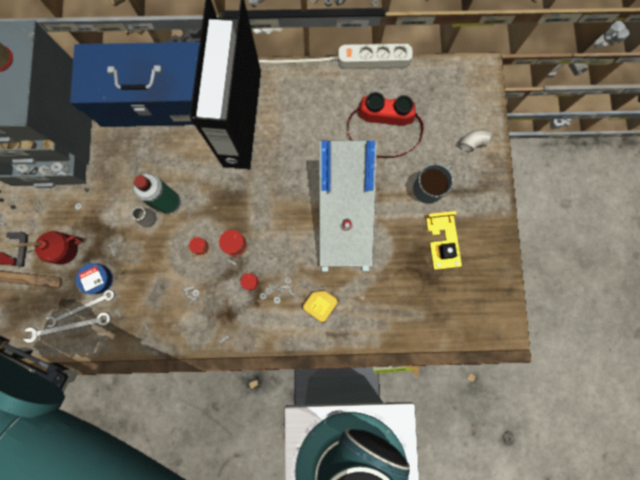

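View pics/wrist0.png

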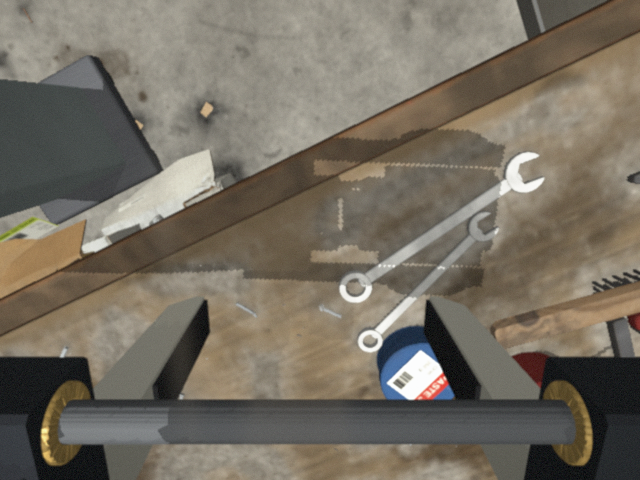

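The top view shows the lane at about (347,205), the pin head at (347,225), the stop plate at (444,242), the mug at (433,183) and the largest reel at (232,242). Next I'll measure these.

```bash
cat > m.py <<'E'
from h import *
np.set_printoptions(precision=4,suppress=True)
import sys
for n in ['top0','scene0']:
    f=dict(np.load(n+'.png.npz'));W=cloud(f);hsv=cv2.cvtColor(f['frame'],cv2.COLOR_RGB2HSV).astype(int)
    H,S,V=hsv[...,0],hsv[...,1],hsv[...,2]
    X,Y,Z=W[...,0],W[...,1],W[...,2]
    print(n,W[240,320])
    def reg(name,m):
        m=m&np.isfinite(Z)
        k,l,st,c=cv2.connectedComponentsWithStats(m.astype(np.uint8))
        for i in range(1,k):
            if st[i,4]<25: continue
            p=W[l==i]; print(name,st[i,4],c[i],'mean',p.mean(0),'min',np.percentile(p,2,axis=0),'max',np.percentile(p,98,axis=0))
    near=(X>0.2)&(X<1.05)&(abs(Y)<.6)
    reg('blue',(H>100)&(H<118)&(S>150)&near&(abs(Y)<.2)&(V>80))
    reg('red',((H<6)|(H>174))&(S>150)&near&(abs(Y)<.35)&(V>80))
    reg('yel',(H>22)&(H<33)&(S>150)&near&(V>100))
    # deck plane
    m=(S<40)&(V>130)&near&(Z>.02)&(Z<.25)&(abs(Y)<.25)
    k,l,st,c=cv2.connectedComponentsWithStats(m.astype(np.uint8))
    i=1+np.argmax(st[1:,4]);p=W[l==i];
    for _ in range(5):
        c0=p.mean(0);n_=np.linalg.svd(p-c0,full_matrices=False)[2][2];n_*=np.sign(n_[2])
        p=p[abs((p-c0)@n_)<.004]
    print('deck',st[i],c0,n_,'slope',np.degrees(np.arccos(n_[2])),'az',np.degrees(np.arctan2(-n_[1],-n_[0])),len(p), np.std((p-c0)@n_))
    az=np.arctan2(-n_[1],-n_[0])
    ey=np.array([-np.sin(az),np.cos(az),0]);ex=np.cross(ey,n_)
    q=np.c_[(p-c0)@ex,(p-c0)@ey];print('rect',cv2.minAreaRect((q*1000).astype(np.float32)))
E
python3 m.py
```

```text
top0 [0.5496 0.0617 0.0732]
blue 356 [325.5843 165.3315] mean [0.706  0.0457 0.1704] min [0.6595 0.0378 0.14  ] max [0.7516 0.0541 0.2038]
blue 341 [369.3578 165.5718] mean [ 0.7031 -0.0542  0.1706] min [ 0.6567 -0.0625  0.14  ] max [ 0.7496 -0.0451  0.2045]
red 830 [385.8843 113.4108] mean [ 0.8892 -0.1207  0.0382] min [ 0.8715 -0.1932  0.01  ] max [ 0.9228 -0.0549  0.059 ]
red 468 [231.3718 241.6838] mean [0.5533 0.2806 0.055 ] min [0.5262 0.2544 0.0231] max [0.5807 0.3066 0.0608]
red 224 [249.0223 281.3259] mean [0.4558 0.2397 0.0364] min [0.4386 0.2224 0.0051] max [0.4737 0.2588 0.0421]
yel 1076 [442.9972 237.3875] mean [ 0.5591 -0.2573  0.0097] min [ 0.4825 -0.2959 -0.0016] max [ 0.6177 -0.2207  0.0425]
yel 643 [320.0124 304.8709] mean [0.3938 0.0652 0.0346] min [0.3612 0.0303 0.0304] max [0.4231 0.1    0.0386]
deck [ 319  140   56  126 5689] [ 0.6167 -0.0021  0.1123] [-0.4999  0.008   0.8661] slope 29.99519091374205 az -0.9199731647274356 5515 0.0016999866167431768
rect ((7.4799346923828125, -0.7408905029296875), (309.3777770996094, 129.114990234375), 0.31818389892578125)
scene
[... 611 characters left out ...]
5 [236.16   266.1657] mean [0.4894 0.2494 0.0248] min [0.4392 0.222  0.0013] max [0.5693 0.2931 0.0402]
red 32 [231.5938 283.5625] mean [0.448  0.2299 0.0022] min [0.439  0.2196 0.0002] max [0.4648 0.2475 0.0042]
yel 674 [273.0134 309.1855] mean [0.3901 0.0583 0.0313] min [0.3545 0.0201 0.0086] max [0.4249 0.097  0.0364]
yel 1280 [444.1469 329.7227] mean [ 0.562  -0.2637  0.0113] min [ 0.4818 -0.2972  0.0011] max [ 0.6193 -0.2244  0.035 ]
deck [ 299  191  109  118 5327] [0.5912 0.0074 0.0963] [-0.4869 -0.0572  0.8716] slope 29.35500999381301 az 6.699034318044192 1472 0.001364200251838633
rect ((31.498512268066406, -0.6320571899414062), (318.7838134765625, 90.5272445678711), 8.20930004119873)
```

```bash
cat > m2.py <<'E'
from h import *
np.set_printoptions(precision=4,suppress=True)
for n in ['top0','scene0']:
    f=dict(np.load(n+'.png.npz'));W=cloud(f);hsv=cv2.cvtColor(f['frame'],cv2.COLOR_RGB2HSV).astype(int)
    H,S,V=hsv[...,0],hsv[...,1],hsv[...,2];X,Y,Z=W[...,0],W[...,1],W[...,2]
    reg=(X>.45)&(X<.66)&(Y<-.19)&(Y>-.33)
    y=reg&(H>20)&(H<34)&(S>140)&(V>90)
    p=W[y&(Z<.012)]; r=cv2.minAreaRect((p[:,:2]*1000).astype(np.float32));print(n,'plate',r,np.median(p[:,2]))
    b=reg&(Z>.03)&(V<80);p=W[b];top=p[p[:,2]>.042];print('block',p.mean(0),len(p),cv2.minAreaRect((top[:,:2]*1000).astype(np.float32)),np.median(top[:,2]))
    fe=W[y&(Z>.028)];print('fence',fe.mean(0),cv2.minAreaRect((fe[:,:2]*1000).astype(np.float32)))
    # pin
    pr=(X>.5)&(X<.62)&(abs(Y)<.04)&((H<10)|(H>170))&(S>60)&(Z>.03)
    p=W[pr];print('pin',p.mean(0),len(p),p.min(0),p.max(0))
E
python3 m2.py
```

```text
top0 plate ((548.9797973632812, -260.23358154296875), (138.99562072753906, 76.96134948730469), 5.165583610534668) 0.00604403125890352
block [ 0.5727 -0.2399  0.051 ] 264 ((584.6392211914062, -241.65847778320312), (169.55557250976562, 40.402347564697266), 16.857046127319336) 0.04753376752197133
fence [ 0.5892 -0.2557  0.037 ] ((561.4868774414062, -256.62689208984375), (118.37667846679688, 68.83869171142578), 4.773205280303955)
pin [ 0.5815 -0.0017  0.1077] 53 [ 0.5685 -0.0137  0.0851] [0.593  0.0094 0.121 ]
scene0 plate ((550.0135498046875, -259.6708679199219), (140.2190704345703, 72.89898681640625), 4.664266586303711) 0.00618331948579593
block [ 0.5123 -0.2662  0.0421] 258 ((518.5249633789062, -264.2663269042969), (34.75848388671875, 33.30727767944336), 4.787538051605225) 0.04568077306478993
fence [ 0.604  -0.2567  0.0337] ((562.3447265625, -261.11395263671875), (119.23248291015625, 67.72671508789062), 5.718154430389404)
pin [ 0.578  -0.0074  0.1103] 37 [ 0.5659 -0.016   0.0997] [0.6069 0.0155 0.1179]
```

```bash
cat >> h.py <<'E'
def rel(pos,Rt):
    s=status.read_state();R0=R.from_rotvec(s['eef_rot'])
    d=R0.inv().apply(np.array(pos)-s['ee_pos']); w=(R0.inv()*Rt).as_rotvec(degrees=True)
    return np.r_[d,w], s
def down(yaw,sgn=1,tilt=0,ez=None):
    # tool y = sgn*plate y ; z = -plate z
    x=np.array([np.cos(yaw),np.sin(yaw),0]);y=np.array([-np.sin(yaw),np.cos(yaw),0])
    c,s_=np.cos(tilt),np.sin(tilt)
    z=-np.array([-s_*x[0],-s_*x[1],c])
    ty=sgn*y
    return R.from_matrix(np.c_[np.cross(ty,z),ty,z])
E
python3 - <<'E'
from h import *
np.set_printoptions(precision=4,suppress=True)
s=status.read_state();print(R.from_rotvec(s['eef_rot']).as_matrix())
for sg in (1,-1):
  print(sg,rel([0.519,-0.2625,0.22],down(np.radians(4.9),sg))[0])
f=dict(np.load('top0.png.npz'));W=cloud(f)
for u,v in [(433,183),(320,305),(145,183),(160,195),(347,205)]: print(u,v,W[v,u])
# deck frame
n=np.array([-.4999,.008,.8661]);c0=np.array([.6167,-.0021,.1123]);az=np.radians(-.92)
E
```

```text
[[-0.9023  0.4312 -0.0004]
 [ 0.4312  0.9023 -0.0008]
 [ 0.     -0.0009 -1.    ]]
1 [ -0.5815  -0.6879  -0.0013  -0.0488  -0.0155 -30.4437]
-1 [ -0.5815  -0.6879  -0.0013  -0.0207   0.0652 149.5562]
433 183 [ 0.6895 -0.226   0.0639]
320 305 [0.3935 0.0653 0.0357]
145 183 [0.6663 0.4443 0.1956]
160 195 [0.654  0.4312 0.1374]
347 205 [ 0.6247 -0.0038  0.1188]
```

Emit:
servo_tool:
  steps: "0.093 -0.5815 -0.688 -0.001 0 0 149.5;0.093 -0.5815 -0.688 -0.001 0 0 149.5;0.093 -0.5815 -0.688 -0.001 0 0 149.5;0.093 -0.5815 -0.688 -0.001 0 0 149.5;0.093 -0.5815 -0.688 -0.001 0 0 149.5;0.093 -0.5815 -0.688 -0.001 0 0 149.5;0.093 -0.5815 -0.688 -0.001 0 0 149.5;0.093 -0.5815 -0.688 -0.001 0 0 149.5;0.093 -0.5815 -0.688 -0.001 0 0 149.5;0.093 -0.5815 -0.688 -0.001 0 0 149.5;0.093 -0.5815 -0.688 -0.001 0 0 149.5;0.093 -0.5815 -0.688 -0.001 0 0 149.5;0.093 -0.5815 -0.688 -0.001 0 0 149.5;0.093 -0.5815 -0.688 -0.001 0 0 149.5;0.093 -0.5815 -0.688 -0.001 0 0 149.5;0.093 -0.5815 -0.688 -0.001 0 0 149.5;0.093 -0.5815 -0.688 -0.001 0 0 149.5;0.093 -0.5815 -0.688 -0.001 0 0 149.5"

```text
t: 2.4
ee_pos: [0.5191, -0.2612, 0.22]
eef_rot: [3.138, 0.139, 0.001]
contact_force: [-0.3, 0.3, 0.3]
width: 0.0929
```

Run:
```python
from h import *
np.set_printoptions(precision=4,suppress=True)
s=status.read_state();print(s['t'],s['qpos'],s['ee_pos'],s['qvel'])
grab('wrist','wrist1.png');grab('top','top1.png')
```

```text
2.4 [-0.5102 -0.0892  1.6466  0.0001  1.5836  0.9721] [ 0.5191 -0.2612  0.22  ] [-0.0016  0.0008 -0.0026 -0.0001 -0.0003  0.0007]
```

View pics/wrist1.png

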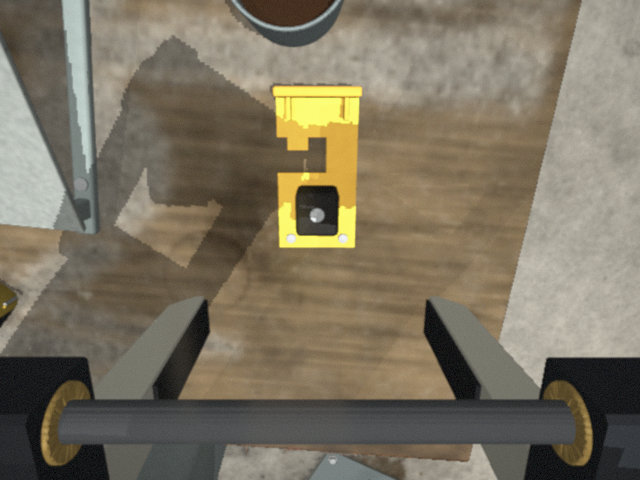

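View pics/top1.png

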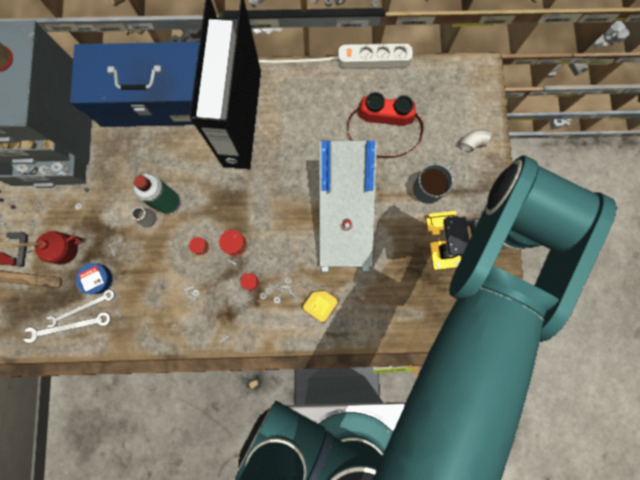

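The wrist view shows the plate square in the frame, with the block at (317,210) and the slot opening to the left at about (300,158). Next I'll measure from this closer view.

Run:
```python
from h import *
np.set_printoptions(precision=4,suppress=True)
f=dict(np.load('wrist1.png.npz'));W=cloud(f);hsv=cv2.cvtColor(f['frame'],cv2.COLOR_RGB2HSV).astype(int)
H,S,V=hsv[...,0],hsv[...,1],hsv[...,2];X,Y,Z=W[...,0],W[...,1],W[...,2]
uv=np.zeros_like(Z,bool);uv[75:260,265:375]=1
y=uv&(H>16)&(H<34)&(S>140)
p=W[y&(Z<.012)&(Z>.003)];print('plate',cv2.minAreaRect((p[:,:2]*1000).astype(np.float32)),np.median(p[:,2]))
b=W[uv&(Z>.040)&(V<110)&(S<120)];b=b[b[:,0]<.56];print('block',cv2.minAreaRect((b[:,:2]*1000).astype(np.float32)),np.median(b[:,2]),len(b))
fe=W[y&(Z>.031)];fe=fe[fe[:,0]>.59];print('fence',cv2.minAreaRect((fe[:,:2]*1000).astype(np.float32)),np.median(fe[:,2]))
```

```text
plate ((548.3375244140625, -259.34368896484375), (132.5484161376953, 70.08287048339844), 4.975697994232178) 0.005756702312356321
block ((523.2659912109375, -261.2328186035156), (36.1647834777832, 33.50426483154297), 4.976449489593506) 0.04556725883991022 1587
fence ((617.81689453125, -253.0364990234375), (7.5058488845825195, 68.92918395996094), 5.076112747192383) 0.03342557734531062
```

Run:
```python
from h import *
np.set_printoptions(precision=4,suppress=True)
print(rel([.522,-.2615,.010],down(np.radians(5.0),-1))[0])
```

```text
[ 0.0028  0.0002  0.21    0.018  -0.0332  0.0449]
```

Emit:
servo_tool:
  steps: "0.093 0.0028 0 0.06 0 0 0;0.093 0.0028 0 0.12 0 0 0;0.093 0.0028 0 0.17 0 0 0;0.093 0.0028 0 0.2 0 0 0;0.093 0.0028 0 0.21 0 0 0;0.03 0.0028 0 0.21 0 0 0;0.03 0.0028 0 0.21 0 0 0;0.03 0.0028 0 0.21 0 0 0;0.03 0.0028 0 0.21 0 0 0;0.03 0.0028 0 0.21 0 0 0;0.03 0.0028 0 0.21 0 0 0"
  grip_force: 35

```text
t: 3.88
ee_pos: [0.5219, -0.2622, 0.0097]
eef_rot: [-3.139, -0.136, -0.0]
contact_force: [-0.8, 1.5, -0.1]
width: 0.0377
```

Emit:
servo_tool:
  steps: "0.03 0 0 -0.05 0 0 0;0.03 0 0 -0.11 0 0 0;0.03 0 0 -0.17 0 0 0;0.03 0 0 -0.22 0 0 0;0.03 0 0 -0.22 0 0 0;0.03 0 0 -0.22 0 0 0"

```text
t: 4.62
ee_pos: [0.5215, -0.262, 0.2282]
eef_rot: [-3.138, -0.136, 0.002]
contact_force: [-0.7, 0.9, -3.4]
width: 0.0357
```

```bash
cat > deck.py <<'E'
from h import *
np.set_printoptions(precision=4,suppress=True)
f=dict(np.load('top0.png.npz'));W=cloud(f);hsv=cv2.cvtColor(f['frame'],cv2.COLOR_RGB2HSV).astype(int)
H,S,V=hsv[...,0],hsv[...,1],hsv[...,2];X,Y,Z=W[...,0],W[...,1],W[...,2]
m=(S<40)&(V>120)&(X>.45)&(X<.78)&(Z>.02)&(abs(Y)<.075)
k,l,st,c=cv2.connectedComponentsWithStats(m.astype(np.uint8));i=1+np.argmax(st[1:,4])
p=W[l==i]
for _ in range(8):
    c0=p.mean(0);n=np.linalg.svd(p-c0,full_matrices=False)[2][2];n*=np.sign(n[2]);p=p[abs((p-c0)@n)<.004]
az=np.arctan2(-n[1],-n[0]);ey=np.array([-np.sin(az),np.cos(az),0]);ex=np.cross(ey,n)
# plane points (all colours incl. rails hidden) outline from rect
q=np.c_[(p-c0)@ex,(p-c0)@ey]*1000
r=cv2.minAreaRect(q.astype(np.float32));print('rect',r,'n',n,'az',np.degrees(az))
print('y pct',np.percentile(q[:,1],[.5,99.5]),'x pct',np.percentile(q[:,0],[.5,99.5]))
ctr=c0+r[0][0]/1e3*ex+r[0][1]/1e3*ey
print('origin via rect',ctr-.040*ex)
bl=(H>100)&(H<118)&(S>120)&(X>.6)&(X<.8)&(abs(Y)<.1)
d=(W[bl]-c0);h=d@n;g=h>.012
for s in (1,-1):
    gg=g&((d@ey)*s>0);a=d[gg]@ex*1e3;b=d[gg]@ey*1e3;print('rail',s,np.median(h[gg]),np.percentile(a,[1,99]),np.percentile(b,[2,50,98]))
    rr=cv2.minAreaRect(np.c_[a,b].astype(np.float32));print(rr)
    A=np.polyfit(a,b,1);print('rail dir deg',np.degrees(np.arctan(A[0])))
pr=(abs(X-.58)<.04)&(abs(Y)<.03)
d=W[pr]-c0;h=d@n;g=(h>.019)&(h<.030);print('pin head',d[g].mean(0)@np.c_[ex,ey,n],np.median(h[g]),g.sum(),'foot',c0+d[g].mean(0)-n*h[g].mean())
print('c0',c0)
E
python3 deck.py; python3 -c "
from h import *
grab('wrist','wrist2.png')"
```

```text
rect ((7.1041412353515625, -0.5332794189453125), (309.28765869140625, 129.76022338867188), 0.14282476902008057) n [-0.4998  0.0085  0.8661] az -0.9760750778514707
y pct [-64.5683  64.0587] x pct [-146.2654  160.9712]
origin via rect [ 0.5886 -0.0019  0.096 ]
rail 1 0.017764417340523638 [ 51.3971 159.634 ] [41.3505 43.62   43.9647]
((104.14588928222656, 42.66309356689453), (111.3658676147461, 2.4729011058807373), 0.20027677714824677)
rail dir deg 0.14105983090611607
rail -1 0.017619101918365236 [ 50.1668 158.9843] [-46.2676 -43.3984 -40.6861]
((104.87699890136719, -43.49375534057617), (109.8996353149414, 5.772653102874756), 0.2202487587928772)
rail dir deg 0.1538436382305526
pin head [-0.0324  0.0011  0.0223] 0.02261133043895224 33 foot [ 0.589  -0.0003  0.0962]
c0 [ 0.6171 -0.0019  0.1124]
```

View pics/wrist2.png

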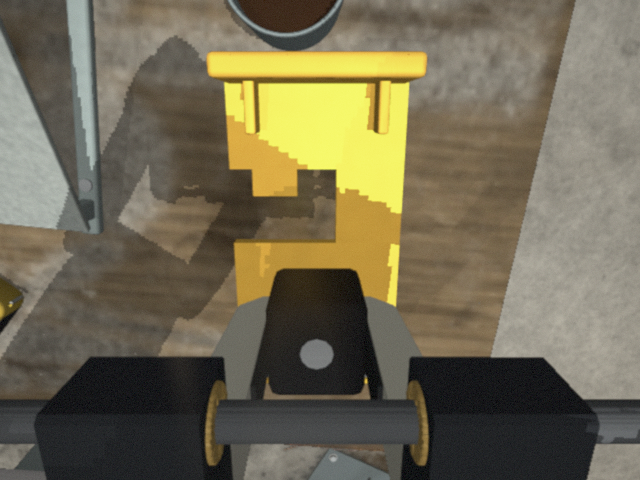

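```bash
cat > pl.py <<'E'
from h import *
import sys
np.set_printoptions(precision=4,suppress=True)
def tool(f,s):
    W=cloud(f);return R.from_rotvec(s['eef_rot']).inv().apply((W-s['ee_pos']).reshape(-1,3)).reshape(W.shape)
if __name__=='__main__':
    f=dict(np.load(sys.argv[1]));s=status.read_state()
    T=tool(f,s);hsv=cv2.cvtColor(f['frame'],cv2.COLOR_RGB2HSV).astype(int)
    H,S,V=hsv[...,0],hsv[...,1],hsv[...,2]
    y=(H>16)&(H<34)&(S>140)&(abs(T[...,1])<.06)&(T[...,0]>.0)&(T[...,0]<.12)&(T[...,2]<.03)&(T[...,2]>-.06)
    p=T[y&(T[...,2]>-.003)]
    c=p.mean(0);q=p
    for _ in range(6):
        c=q.mean(0);n=np.linalg.svd(q-c,full_matrices=False)[2][2];n*=-np.sign(n[2]);q=q[abs((q-c)@n)<.002]
    print('plate n in tool',n,'top z at y0,x.055',c[2]-(n[0]*(.055-c[0])+n[1]*(0-c[1]))/n[2],len(q))
    print('rect',cv2.minAreaRect((q[:,:2]*1000).astype(np.float32)))
    print('x',np.percentile(q[:,0],[0.2,99.8]),'y',np.percentile(q[:,1],[.2,99.8]))
    # slot: edges
    for lo,hi in [(.06,.07),(.07,.09)]:
        g=(q[:,0]>lo)&(q[:,0]<hi);print('y range at x',lo,np.percentile(q[g,1],[.5,99.5]))
    fe=T[y&(T[...,2]<-.022)];print('fence',cv2.minAreaRect((fe[:,:2]*1000).astype(np.float32)),np.percentile(fe[:,2],[2,50]))
    # columns along slot: at y=-.02 (left side) list x of gap
    g=q[abs(q[:,1]+.017)<.003];x=np.sort(g[:,0]);d=np.diff(x);print('gaps y=-.017',[(x[i],x[i+1]) for i in np.where(d>.005)[0]])
    g=q[abs(q[:,1])<.004];x=np.sort(g[:,0]);d=np.diff(x);print('gaps y=0',[(x[i],x[i+1]) for i in np.where(d>.005)[0]],x[0])
    g=q[abs(q[:,0]-.055)<.003];yy=np.sort(g[:,1]);d=np.diff(yy);print('gaps x=.055',[(yy[i],yy[i+1]) for i in np.where(d>.005)[0]])
E
python3 pl.py wrist2.png.npz
```

```text
plate n in tool [ 0.0037 -0.0006 -1.    ] top z at y0,x.055 0.005741602477772158 26368
rect ((47.78278350830078, 0.2709312438964844), (92.9208755493164, 70.37493896484375), 0.035090960562229156)
x [0.0039 0.0939] y [-0.0346  0.0352]
y range at x 0.06 [-0.0344  0.0349]
y range at x 0.07 [-0.0345  0.0349]
fence ((57.89018249511719, -6.844074249267578), (99.04671478271484, 68.02328491210938), 10.026402473449707) [-0.0287 -0.0225]
gaps y=-.017 [(np.float64(0.031044200171557422), np.float64(0.05081827467525695))]
gaps y=0 [(np.float64(0.03101196847980572), np.float64(0.06179619095107315))] 0.019316895424508276
gaps x=.055 [(np.float64(-0.007707778606981385), np.float64(0.008237139376086394))]
```

```bash
cat >> h.py <<'E'
O=np.array([.5885,-.0012,.096]);AZ=np.radians(-.88);TI=np.radians(30)
RT=down(AZ,-1,TI)   # tool rot: x up slope, y right, z into deck
def dk(v): # deck->world
    x,y,z=v; M=RT.as_matrix(); return O+M@np.array([x,-y,-z])
def todeck(P):
    q=RT.inv().apply(np.asarray(P)-O);return q*[1,-1,-1]
def plate_tcp(v,off=(.0568,.0003,.0107)):
    return dk(v)-RT.apply(off)
E
python3 - <<'E'
from h import *
np.set_printoptions(precision=4,suppress=True)
t=plate_tcp([.016,-.11,.03]);print(t,rel(t,RT)[0])
E
```

```text
[ 0.5311 -0.11    0.1108] [ 0.0231 -0.1503  0.117  -1.6032 30.1077  5.6835]
```

Emit:
servo_tool:
  steps: "0.03 0.005 -0.03 0 -0.4 7.5 1.4;0.03 0.01 -0.06 0.01 -0.8 15 2.8;0.03 0.015 -0.1 0.04 -1.2 22.5 4.2;0.03 0.02 -0.13 0.08 -1.6 30.1 5.7;0.03 0.023 -0.15 0.11 -1.6 30.1 5.7;0.03 0.0231 -0.1503 0.117 -1.6 30.1 5.7;0.03 0.0231 -0.1503 0.117 -1.6 30.1 5.7;0.03 0.0231 -0.1503 0.117 -1.6 30.1 5.7"

```text
t: 5.68
ee_pos: [0.5324, -0.1113, 0.1137]
eef_rot: [3.028, -0.024, 0.816]
contact_force: [-0.5, 0.8, -2.5]
width: 0.0357
```

```bash
python3 - <<'E'
from h import *
grab('wrist','wrist3.png');grab('scene','scene3.png')
np.set_printoptions(precision=4,suppress=True)
s=status.read_state();print(s['qpos'],s['ee_pos'],s['contact_force'])
E
python3 pl.py wrist3.png.npz
```

```text
[-0.342  -0.4658  2.1868  0.201   0.9264  1.1643] [ 0.5323 -0.1112  0.1136] [-0.6692  0.3024 -2.2923]
plate n in tool [ 0.0046 -0.     -1.    ] top z at y0,x.055 0.006033588655990175 26308
rect ((47.77489471435547, 0.31476593017578125), (70.29347229003906, 92.73762512207031), 89.95996856689453)
x [0.004  0.0938] y [-0.0344  0.0352]
y range at x 0.06 [-0.0341  0.0348]
y range at x 0.07 [-0.0343  0.035 ]
fence ((57.18048858642578, -6.7193145751953125), (99.61810302734375, 67.45262145996094), 9.568548202514648) [-0.0236 -0.0224]
gaps y=-.017 [(np.float64(0.031093440439801216), np.float64(0.05057888301988277))]
gaps y=0 [(np.float64(0.030938766542041016), np.float64(0.06175210615424162))] 0.019044687679127523
gaps x=.055 [(np.float64(-0.007632706871907512), np.float64(0.008258847314763708))]
```

View pics/wrist3.png

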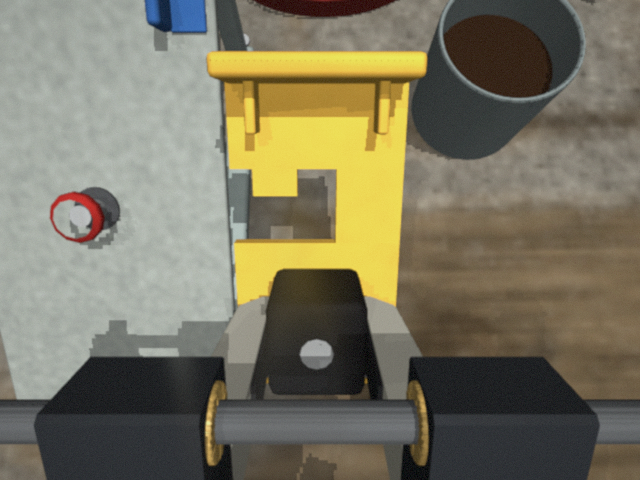

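View pics/scene3.png

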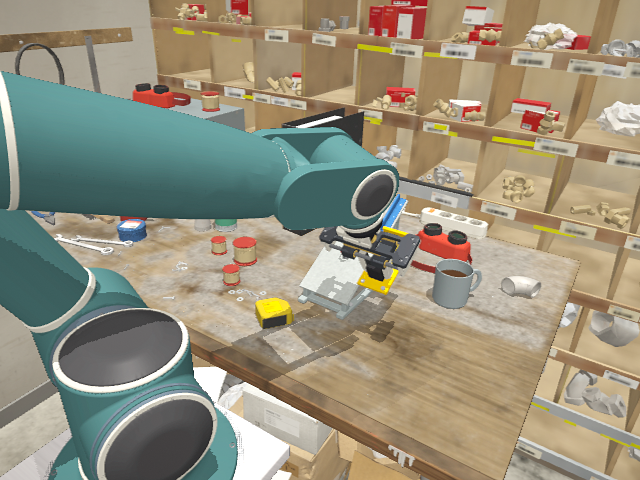

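The wrist view shows the pin's red head at about (77,216) and the plate held with its channel at rows 170–240. Both are in one view, so I can measure the pin and deck directly relative to the plate.

```bash
cat > pin.py <<'E'
from pl import *
f=dict(np.load(sys.argv[1]));s=status.read_state();T=tool(f,s)
hsv=cv2.cvtColor(f['frame'],cv2.COLOR_RGB2HSV).astype(int);H,S,V=hsv[...,0],hsv[...,1],hsv[...,2]
W=cloud(f);D=todeck(W.reshape(-1,3)).reshape(W.shape)
g=(S<45)&(D[...,0]>-.1)&(D[...,0]<.07)&(abs(D[...,1])<.06)&(abs(D[...,2])<.012)
q=T[g]
for _ in range(6):
    c=q.mean(0);n=np.linalg.svd(q-c,full_matrices=False)[2][2];n*=-np.sign(n[2]);q=q[abs((q-c)@n)<.003]
print('deck n in tool',n,len(q),'deck-frame z of deck pts',np.median(D[g][:,2]))
h=(T-c)@n
# pin head top
m=(h>.018)&(h<.028)&(abs(D[...,0])<.03)&(abs(D[...,1])<.03)
p=T[m];p=p[((p-c)@n)>.0205];print('head n',len(p),'h',np.median((p-c)@n))
r=cv2.minEnclosingCircle((p[:,:2]*1000).astype(np.float32));print('circle',r)
ctr=np.array([r[0][0]/1e3,r[0][1]/1e3,0]);ctr[2]=c[2]-(n[0]*(ctr[0]-c[0])+n[1]*(ctr[1]-c[1]))/n[2]+n[2]*.023
foot=ctr-n*.023
print('pin foot in tool',foot,'world',s['ee_pos']+R.from_rotvec(s['eef_rot']).apply(foot))
e=(n-np.array([0,0,-1]))
print('plate origin minus foot, deck axes', (np.array([.0568,.0003,.0117])-foot)*[1,-1,-1])
E
python3 pin.py wrist3.png.npz
```

```text
deck n in tool [ 0.0037  0.0005 -1.    ] 64067 deck-frame z of deck pts -0.0009225282328297768
head n 825 h 0.02196533893969761
circle ((37.583587646484375, -108.96406555175781), 12.09231948852539)
pin foot in tool [ 0.0375 -0.109   0.0433] world [ 0.5883 -0.0032  0.0948]
plate origin minus foot, deck axes [ 0.0193 -0.1093  0.0316]
```

Emit:
servo_tool:
  steps: "0.03 -0.0033 0 0.013 0 0 0;0.03 -0.0033 0 0.026 0 0 0;0.03 -0.0033 -0.02 0.0263 0 0 0;0.03 -0.0033 -0.04 0.0263 0 0 0;0.03 -0.0033 -0.055 0.0263 0 0 0;0.03 -0.0033 -0.055 0.0263 0 0 0;0.03 -0.0033 -0.055 0.0263 0 0 0"

```text
t: 6.65
ee_pos: [0.5432, -0.0559, 0.0877]
eef_rot: [3.029, -0.023, 0.814]
contact_force: [-0.2, 0.2, -3.2]
width: 0.0357
```

```bash
python3 - <<'E'
from h import *
grab('wrist','wrist4.png')
E
python3 pin.py wrist4.png.npz;python3 pl.py wrist4.png.npz
```

```text
deck n in tool [ 0.0024 -0.0003 -1.    ] 62938 deck-frame z of deck pts -0.0009441141237943044
head n 1084 h 0.02199466779366814
circle ((41.98227310180664, -53.874488830566406), 11.877740859985352)
pin foot in tool [ 0.0419 -0.0539  0.0161] world [ 0.5883 -0.0029  0.0948]
plate origin minus foot, deck axes [ 0.0149 -0.0542  0.0044]
plate n in tool [ 0.0046  0.0004 -1.    ] top z at y0,x.055 0.006187295598691747 26284
rect ((47.83340835571289, 0.006748199462890625), (92.41366577148438, 70.41143798828125), 0.05590323731303215)
x [0.0037 0.0937] y [-0.0348  0.0348]
y range at x 0.06 [-0.0345  0.0346]
y range at x 0.07 [-0.0346  0.0346]
fence ((50.596351623535156, -0.013919830322265625), (68.19865417480469, 100.59535217285156), 89.97328186035156) [-0.0236 -0.0223]
gaps y=-.017 [(np.float64(0.03077164210015893), np.float64(0.05047823672966887))]
gaps y=0 [(np.float64(0.030851623390679515), np.float64(0.06157825876566273))] 0.019033158680842283
gaps x=.055 [(np.float64(-0.008202896605701802), np.float64(0.008002411308046013))]
```

View pics/wrist4.png

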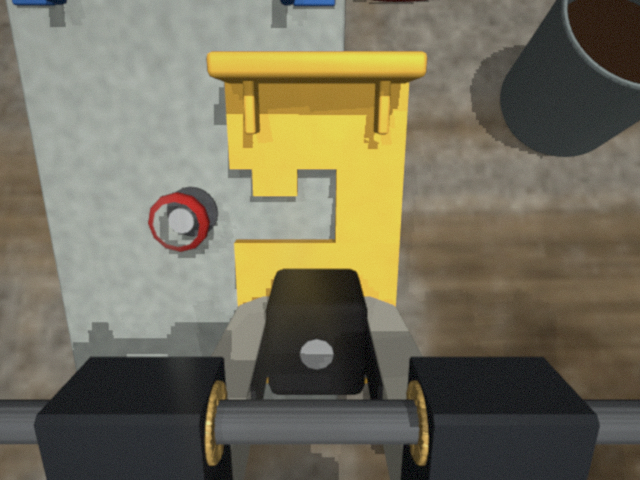

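Emit:
servo_tool:
  steps: "0.03 0.001 -0.015 -0.0003 0 0 0;0.03 0.001 -0.03 -0.0003 0 0 0;0.03 0.001 -0.045 -0.0003 0 0 0;0.03 0.001 -0.0539 -0.0003 0 0 0;0.03 0.001 -0.0539 -0.0003 0 0 0;0.03 0.001 -0.0539 -0.0003 0 0 0"

```text
t: 7.45
ee_pos: [0.5447, -0.0022, 0.0889]
eef_rot: [3.028, -0.024, 0.815]
contact_force: [-0.3, 0.9, -2.5]
width: 0.0356
```

```bash
python3 - <<'E'
from h import *
grab('wrist','wrist5.png')
E
python3 pin.py wrist5.png.npz
```

```text
deck n in tool [ 0.0029  0.0001 -1.    ] 38518 deck-frame z of deck pts -0.0009232654023037421
head n 1634 h 0.022339682365838734
circle ((30.361970901489258, 0.2470584362745285), 22.383346557617188)
pin foot in tool [0.0303 0.0002 0.0167] world [ 0.5792 -0.003   0.0896]
plate origin minus foot, deck axes [ 0.0265 -0.0001  0.005 ]
```

View pics/wrist5.png

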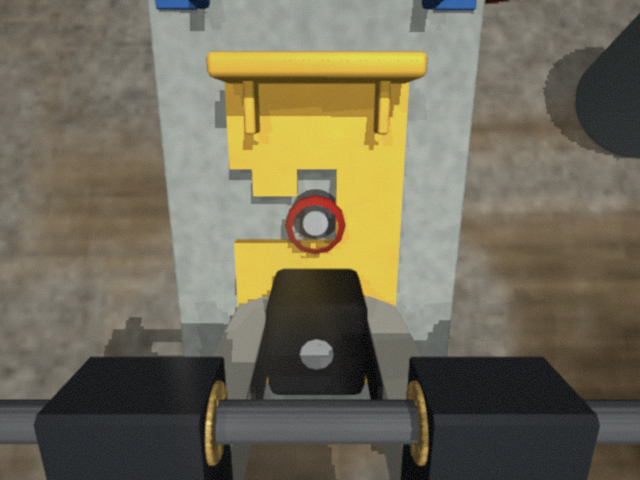

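Emit:
servo_tool:
  steps: "0.03 -0.008 0 0 0 0 0;0.03 -0.015 0 0 0 0 0;0.03 -0.0155 0 0.002 0 0 0;0.03 -0.0158 0 0.0045 0 0 0;0.03 -0.0158 0 0.005 0 0 0;0.03 -0.0158 0 0.005 0 0 0"

```text
t: 8.25
ee_pos: [0.5336, -0.0017, 0.0769]
eef_rot: [3.029, -0.023, 0.815]
contact_force: [-8.2, -0.1, 3.3]
width: 0.0358
```

```bash
python3 - <<'E'
from h import *
grab('wrist','wrist6.png')
s=status.read_state();print(todeck(s['ee_pos']),s['contact_force'],s['moment'])
E
python3 pl.py wrist6.png.npz
```

```text
[-0.05709301 -0.00127562  0.01086956] [-7.46834715  0.19478611  2.95130422] [-0.0339673   0.92692745 -0.04575491]
plate n in tool [ 0.0024  0.0001 -1.    ] top z at y0,x.055 0.005945487135590195 25232
rect ((47.96574401855469, 0.12487030029296875), (92.16746520996094, 70.02091217041016), 0.020295195281505585)
x [0.0039 0.0937] y [-0.0345  0.0348]
y range at x 0.06 [-0.0343  0.0346]
y range at x 0.07 [-0.0343  0.0346]
fence ((57.098731994628906, -6.767131805419922), (99.84858703613281, 67.1816635131836), 9.981553077697754) [-0.0236 -0.0224]
gaps y=-.017 [(np.float64(0.03088355464583569), np.float64(0.05066219448748193))]
gaps y=0 [(np.float64(0.03116045725010375), np.float64(0.06162150007050264))] 0.019109265174676298
gaps x=.055 [(np.float64(-0.007719553662767416), np.float64(0.008177443214100596))]
```

View pics/wrist6.png

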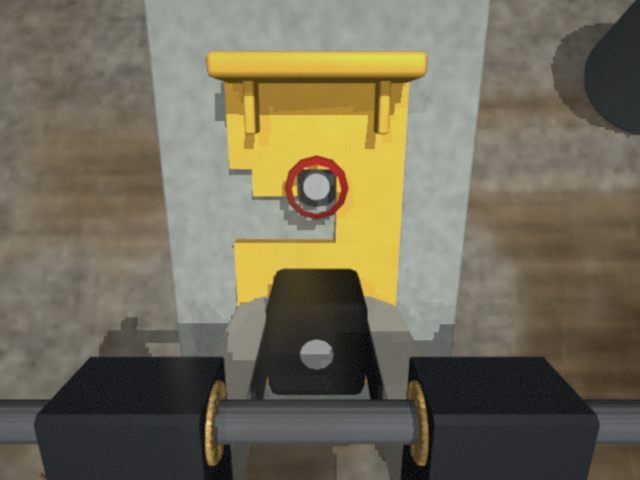

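The pin sits in the pocket at (316,186) and the plate presses lightly on the deck, so I'm releasing it.

Emit:
servo_tool:
  steps: "0.06 -0.001 0 -0.001 0 0 0;0.075 -0.001 0 -0.001 0 0 0;0.075 -0.001 0 -0.001 0 0 0;0.075 -0.001 0 -0.001 0 0 0;0.075 -0.001 0 -0.02 0 0 0;0.075 -0.001 0 -0.06 0 0 0;0.075 -0.001 0 -0.11 0 0 0;0.093 -0.001 0 -0.15 0 0 0;0.093 -0.001 0 -0.16 0 0 0;0.093 -0.001 0 -0.16 0 0 0"

```text
t: 9.55
ee_pos: [0.4526, -0.0002, 0.2143]
eef_rot: [3.028, -0.023, 0.816]
contact_force: [0.5, 0.4, -0.3]
width: 0.0926
```

Run:
```python
from h import *
grab('wrist','wrist7.png');grab('scene','scene7.png')
```

```text
(no output)
```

View pics/wrist7.png

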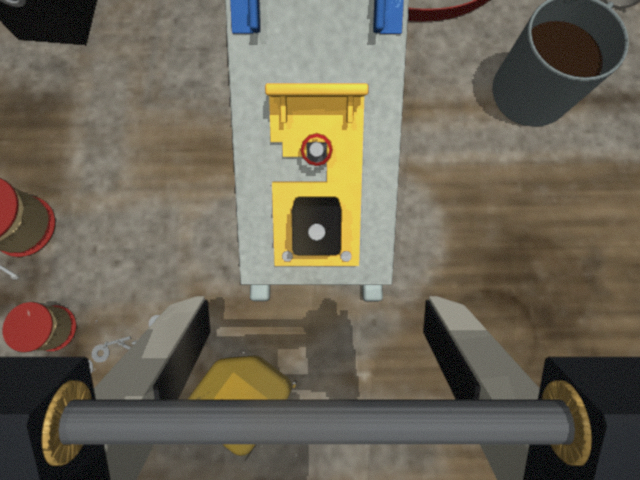

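View pics/scene7.png

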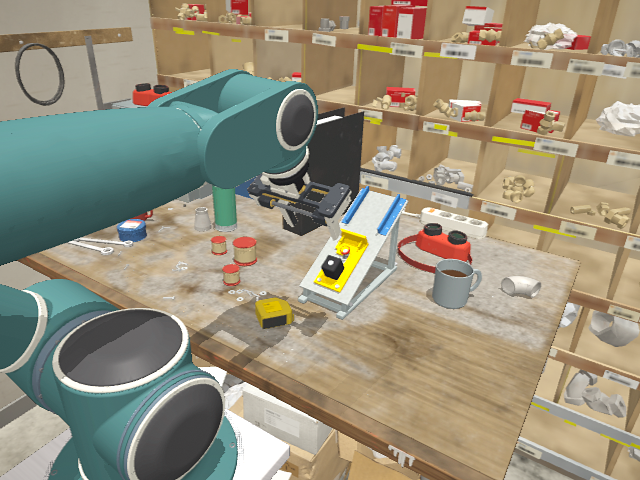

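Run:
```python
from h import *
np.set_printoptions(precision=4,suppress=True)
f=dict(np.load('wrist7.png.npz'));W=cloud(f);D=todeck(W.reshape(-1,3)).reshape(W.shape)
hsv=cv2.cvtColor(f['frame'],cv2.COLOR_RGB2HSV).astype(int);H,S,V=hsv[...,0],hsv[...,1],hsv[...,2]
uv=np.zeros_like(V,bool);uv[185:265,285:350]=1
b=D[uv&(V<110)&(D[...,2]>.038)];print('block',cv2.minAreaRect((b[:,:2]*1000).astype(np.float32)),np.median(b[:,2]))
y=D[(H>16)&(H<34)&(S>140)&(abs(D[...,1])<.05)&(D[...,2]<.012)&(D[...,0]>-.11)&(D[...,0]<.06)]
q=y
for _ in range(5):
    c=q.mean(0);n=np.linalg.svd(q-c,full_matrices=False)[2][2];n*=np.sign(n[2]);q=q[abs((q-c)@n)<.002]
print('plate n',n,c,cv2.minAreaRect((q[:,:2]*1000).astype(np.float32)))
W=cloud(dict(np.load('top0.png.npz')))
m=(W[...,2]>.1)&(W[...,0]>.5)&(W[...,1]>.15)&(W[...,1]<.4)
print('tall',np.nanmin(W[m],0),np.nanmax(W[m],0)); 
for u,v in [(198,245),(249,281),(232,242)]:
    p=W[v-6:v+7,u-6:u+7].reshape(-1,3);p=p[p[:,2]>.02];print(u,v,p.mean(0))
W=cloud(dict(np.load('scene0.png.npz')))
m=(W[...,2]>.1)&(W[...,0]>.5)&(W[...,1]>.15)&(W[...,1]<.4)
print('tall',np.nanpercentile(W[m],[1,99],axis=0))
t=[.5535,.2795,.2];
print(rel(t,down(np.pi/2,-1))[0], rel(t,down(np.radians(60),-1))[0])
```

```text
block ((-55.96916198730469, -1.1861724853515625), (34.92802429199219, 38.51325988769531), 89.9738998413086) 0.04475798410358265
plate n [0.0009 0.001  1.    ] [-0.0188 -0.0039  0.005 ] ((-29.99272918701172, -1.4311637878417969), (132.6071014404297, 69.35528564453125), 0.02771737240254879)
tall [0.754  0.1922 0.1001] [1.1817 0.4    0.3196]
198 245 [0.5492 0.3677 0.0379]
249 281 [0.4566 0.2397 0.0384]
232 242 [0.5523 0.2788 0.0564]
tall [[0.7566 0.1557 0.1028]
 [1.4966 0.3829 0.6046]]
[  0.0775  -0.2813   0.0591  23.7932 -23.3376 -88.6048] [  0.0775  -0.2813   0.0591  15.9811 -27.0722 -59.4281]
```

Emit:
servo_tool:
  steps: "0.085 0.01 -0.05 -0.01 2.7 -4.5 -9.9;0.085 0.02 -0.1 0 5.3 -9 -19.8;0.085 0.04 -0.15 0.01 8 -13.5 -29.7;0.085 0.06 -0.2 0.03 10.7 -18 -39.6;0.085 0.07 -0.25 0.045 13.3 -22.6 -49.5;0.085 0.0775 -0.28 0.059 16 -27.1 -59.4;0.085 0.0775 -0.2813 0.0591 16 -27.1 -59.4;0.085 0.0775 -0.2813 0.0591 16 -27.1 -59.4;0.085 0.0775 -0.2813 0.0591 16 -27.1 -59.4"

```text
t: 10.78
ee_pos: [0.5533, 0.2792, 0.2011]
eef_rot: [2.721, 1.568, 0.001]
contact_force: [0.6, -0.5, -0.6]
width: 0.0848
```

Run:
```python
from h import *
np.set_printoptions(precision=4,suppress=True)
f=grab('wrist','wrist8.png');s=status.read_state();print(s['ee_pos'],s['qpos'])
W=cloud(f);hsv=cv2.cvtColor(f['frame'],cv2.COLOR_RGB2HSV).astype(int);H,S,V=hsv[...,0],hsv[...,1],hsv[...,2]
m=((H<8)|(H>172))&(S>120)&(W[...,2]>.05)&(W[...,2]<.065)&(abs(W[...,0]-.553)<.06)&(abs(W[...,1]-.28)<.06)
p=W[m];print(len(p),p.mean(0),cv2.minEnclosingCircle((p[:,:2]*1000).astype(np.float32)))
```

```text
[0.5532 0.2791 0.2017] [ 0.4264  0.      1.5899 -0.0006  1.55    0.9518]
4851 [0.556  0.2834 0.0556] ((555.3607177734375, 282.682373046875), 30.654239654541016)
```

View pics/wrist8.png

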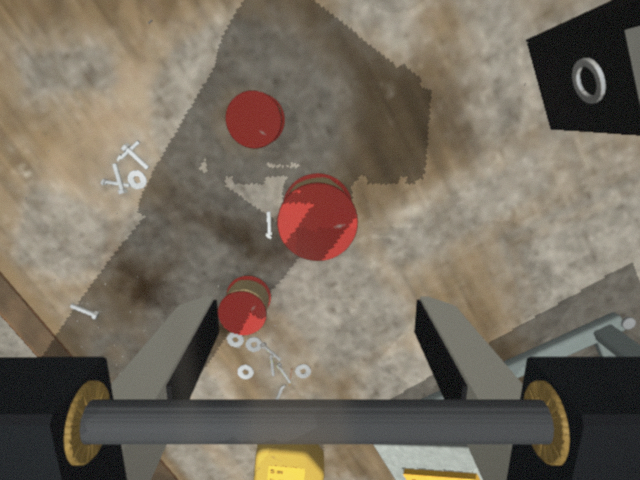

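The wrist view shows the largest reel at about (318,218), with the two smaller reels clear of the jaw line at (254,119) and (243,310). I'm going down to grasp.

Run:
```python
from h import *
np.set_printoptions(precision=4,suppress=True)
print(rel([.555,.2822,.023],down(np.radians(60),-1))[0])
```

```text
[ 0.0033 -0.0003  0.1787  0.0847 -0.0596 -0.0994]
```

Emit:
servo_tool:
  steps: "0.085 0.0033 0 0.05 0 0 0;0.085 0.0033 0 0.11 0 0 0;0.085 0.0033 0 0.15 0 0 0;0.085 0.0033 0 0.172 0 0 0;0.085 0.0033 0 0.178 0 0 0;0.085 0.0033 0 0.178 0 0 0;0.055 0.0033 0 0.178 0 0 0;0.055 0.0033 0 0.178 0 0 0;0.055 0.0033 0 0.178 0 0 0;0.055 0.0033 0 0.178 0 0 0;0.055 0.0033 0 0.178 0 0 0"
  grip_force: 25

```text
t: 12.2
ee_pos: [0.5556, 0.2825, 0.0246]
eef_rot: [2.72, 1.57, 0.003]
contact_force: [-0.1, -1.8, 5.7]
width: 0.0601
```

Run:
```python
from h import *
np.set_printoptions(precision=4,suppress=True)
grab('wrist','wrist9.png')
```

```text
(no output)
```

View pics/wrist9.png

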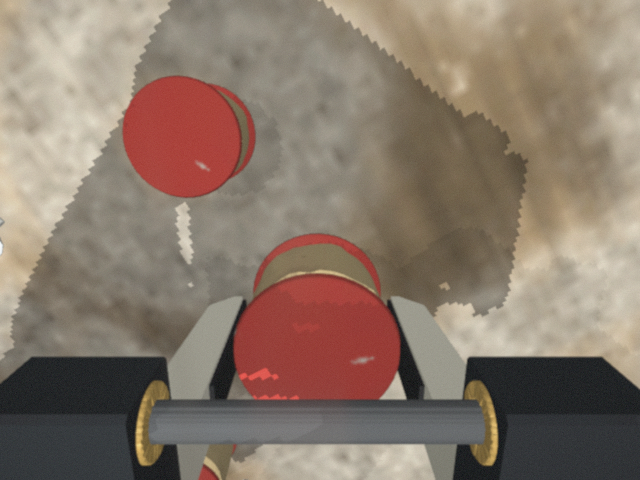

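Run:
```python
from h import *
np.set_printoptions(precision=4,suppress=True)
t=dk([.14,-.0015,.075]);print(t,rel(t,RT)[0])
```

```text
[ 0.6722 -0.004   0.231 ] [ -0.1894   0.2447  -0.2062 -15.865   26.9761  59.4127]
```

Emit:
servo_tool:
  steps: "0.055 0 0 -0.03 0 0 0;0.055 0 0 -0.08 0 0 0;0.055 0 0 -0.14 0 0 0;0.055 0 0 -0.2 0 0 0;0.055 -0.02 0.03 -0.24 -2.6 4.5 9.9;0.055 -0.05 0.07 -0.25 -5.3 9 19.8;0.055 -0.09 0.11 -0.25 -7.9 13.5 29.7;0.055 -0.12 0.15 -0.25 -10.5 18 39.6;0.055 -0.15 0.19 -0.24 -13.2 22.5 49.5;0.055 -0.175 0.23 -0.225 -15.9 27 59.4;0.055 -0.1894 0.2447 -0.2062 -15.9 27 59.4;0.055 -0.1894 0.2447 -0.2062 -15.9 27 59.4;0.055 -0.1894 0.2447 -0.2062 -15.9 27 59.4;0.055 -0.1894 0.2447 -0.2062 -15.9 27 59.4"
  grip_force: 30

```text
t: 14.0
ee_pos: [0.6723, -0.0032, 0.2314]
eef_rot: [3.03, -0.021, 0.813]
contact_force: [-1.0, -0.2, -0.7]
width: 0.0599
```

Run:
```python
from h import *
np.set_printoptions(precision=4,suppress=True)
grab('wrist','wrist10.png');grab('scene','scene10.png');s=status.read_state();print(todeck(s['ee_pos']),rel(dk([.14,-.0015,.0256]),RT)[0],s['qpos'])
```

```text
[ 0.1401 -0.0009  0.0752] [-0.0002  0.0006  0.0496 -0.0031 -0.0402  0.0823] [-0.051  -0.2154  1.8062  0.0209  1.0269  1.5277]
```

View pics/wrist10.png

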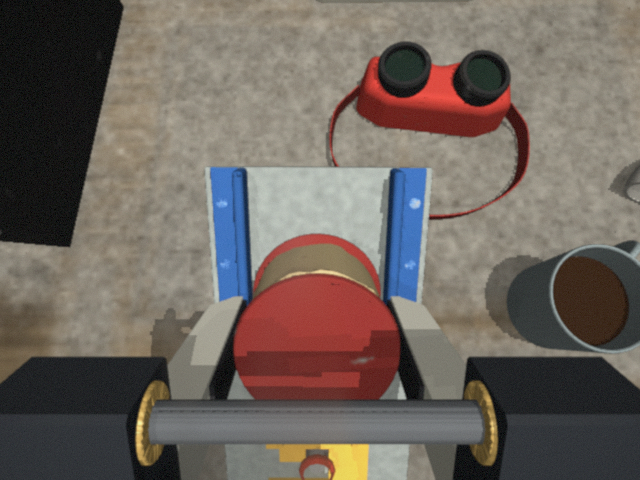

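View pics/scene10.png

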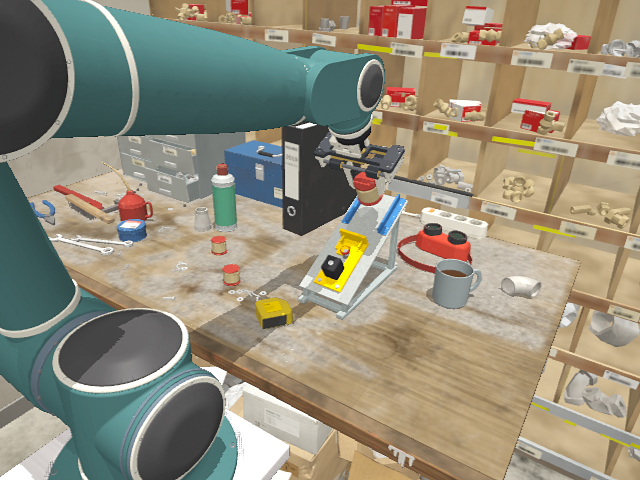

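The reel is held upright over the lane, midway between the rails at (230,·) and (405,·), so I'm lowering it.

Emit:
servo_tool:
  steps: "0.055 0 0 0.015 0 0 0;0.055 0 0 0.03 0 0 0;0.055 0 0 0.042 0 0 0;0.055 0 0 0.047 0 0 0;0.055 0 0 0.049 0 0 0;0.055 0 0 0.0495 0 0 0;0.055 0 0 0.0495 0 0 0"

```text
t: 14.98
ee_pos: [0.6969, -0.0044, 0.188]
eef_rot: [3.03, -0.023, 0.813]
contact_force: [-0.1, 0.2, -0.4]
width: 0.06
```

Run:
```python
from h import *
np.set_printoptions(precision=4,suppress=True)
grab('wrist','wrist11.png');grab('scene','scene11.png');s=status.read_state();print(todeck(s['ee_pos']),s['contact_force'])
```

```text
[ 0.1398 -0.0016  0.0254] [-1.1138 -0.2555 -0.8864]
```

View pics/scene11.png

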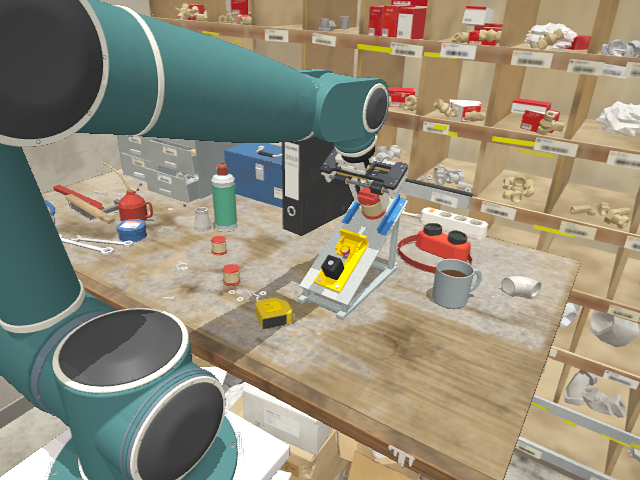

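Emit:
servo_tool:
  steps: "0.055 0 0 0.0008 0 0 0;0.055 0 0 0.0015 0 0 0;0.055 0 0 0.0015 0 0 0"

```text
t: 15.45
ee_pos: [0.6976, -0.0044, 0.1864]
eef_rot: [3.03, -0.023, 0.812]
contact_force: [-1.0, -0.2, 0.3]
width: 0.0593
```

Emit:
servo_tool:
  steps: "0.08 0 0 0.0005 0 0 0;0.08 0 0 0 0 0 0;0.08 0 0 0 0 0 0;0.08 0 0 0 0 0 0;0.08 0 0 0 0 0 0;0.08 0 0 0 0 0 0;0.08 0 0 0 0 0 0;0.08 0 0 0 0 0 0"

```text
t: 16.45
ee_pos: [0.6976, -0.0044, 0.1862]
eef_rot: [3.03, -0.023, 0.812]
contact_force: [0.1, -0.0, 0.2]
width: 0.0796
```

Run:
```python
from h import *
grab('wrist','wrist12.png');grab('scene','scene12.png')
```

```text
(no output)
```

View pics/scene12.png

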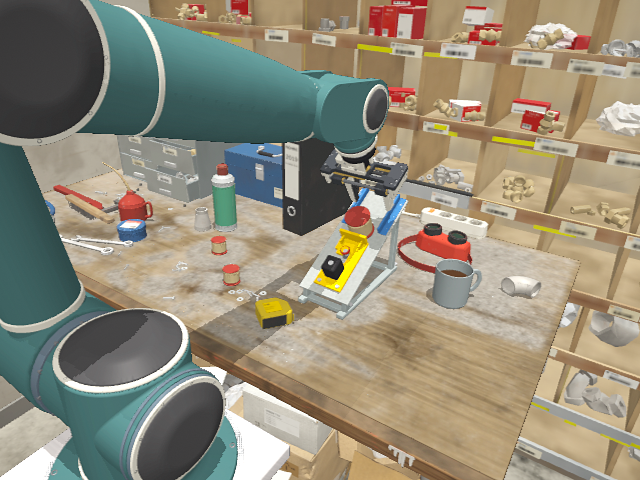

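View pics/wrist12.png

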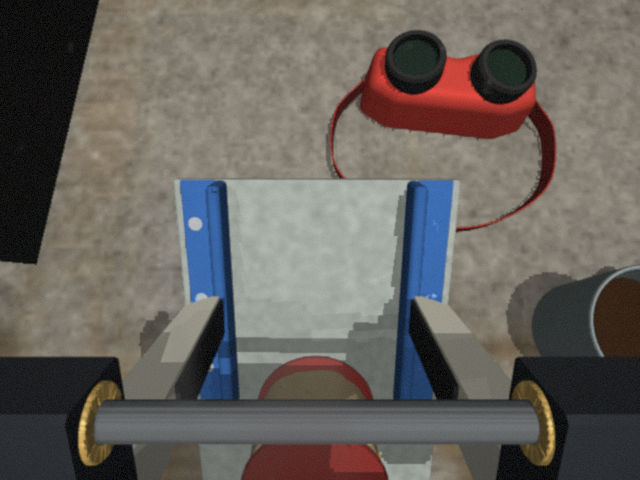

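Emit:
servo_tool:
  steps: "0.08 0 0 -0.02 0 0 0;0.08 0 0 -0.06 0 0 0;0.08 0 0 -0.11 0 0 0;0.08 -0.03 0 -0.15 0 0 0;0.08 -0.08 0 -0.17 0 0 0;0.08 -0.13 0 -0.17 0 0 0;0.08 -0.16 0 -0.17 0 0 0;0.08 -0.16 0 -0.17 0 0 0;0.08 -0.16 0 -0.17 0 0 0"

```text
t: 17.68
ee_pos: [0.4744, -0.001, 0.255]
eef_rot: [3.029, -0.023, 0.815]
contact_force: [0.5, 0.4, 0.5]
width: 0.0799
```

```bash
cat > fin.py <<'E'
from h import *
import sys
np.set_printoptions(precision=4,suppress=True)
f=grab('wrist',sys.argv[1]);W=cloud(f);D=todeck(W.reshape(-1,3)).reshape(W.shape)
hsv=cv2.cvtColor(f['frame'],cv2.COLOR_RGB2HSV).astype(int);H,S,V=hsv[...,0],hsv[...,1],hsv[...,2]
m=((H<8)|(H>172))&(S>100)&(D[...,2]>.045)&(D[...,2]<.07)&(D[...,0]>.02)&(D[...,0]<.2)&(abs(D[...,1])<.06)
p=D[m];n=np.linalg.svd(p-p.mean(0),full_matrices=False)[2][2];print('reel top n',n,np.median(p[:,2]),cv2.minEnclosingCircle((p[:,:2]*1000).astype(np.float32)))
y=D[(H>16)&(H<34)&(S>140)&(abs(D[...,1])<.05)&(D[...,2]<.012)&(D[...,0]>-.11)&(D[...,0]<.06)]
q=y
for _ in range(5):
    c=q.mean(0);n=np.linalg.svd(q-c,full_matrices=False)[2][2];q=q[abs((q-c)@n)<.002]
print('plate n',n,np.median(q[:,2]),cv2.minAreaRect((q[:,:2]*1000).astype(np.float32)))
b=D[(V<110)&(S<120)&(D[...,2]>.038)&(D[...,2]<.05)&(abs(D[...,0]+.055)<.035)&(abs(D[...,1])<.035)]
print('block',cv2.minAreaRect((b[:,:2]*1000).astype(np.float32)),np.median(b[:,2]))
print(status.read_state()['t'])
E
python3 fin.py wrist13.png; python3 fin.py wrist14.png; python3 -c "
from h import *
grab('scene','scene13.png')"
```

```text
reel top n [0.0035 0.0038 1.    ] 0.054924154432413066 ((74.4411849975586, -0.7608749866485596), 30.22374725341797)
plate n [-0.0004 -0.0019 -1.    ] 0.005070796870635974 ((-31.51910400390625, -1.3066940307617188), (129.3218231201172, 69.24005889892578), 0.019965942949056625)
block ((-55.0052375793457, -1.5143280029296875), (36.549373626708984, 35.69482421875), 0.34684762358665466) 0.04483303818771016
17.725
reel top n [-0.003  -0.0048 -1.    ] 0.05492509107984166 ((74.43096923828125, -0.7551050782203674), 30.240266799926758)
plate n [0.0002 0.0022 1.    ] 0.005069581148092632 ((-31.105117797851562, -1.3138198852539062), (69.17122650146484, 129.94699096679688), 89.9260025024414)
block ((-54.682579040527344, -1.7760372161865234), (35.5725212097168, 36.6935920715332), 89.20613861083984) 0.044819126419453806
17.775
```

View pics/wrist13.png

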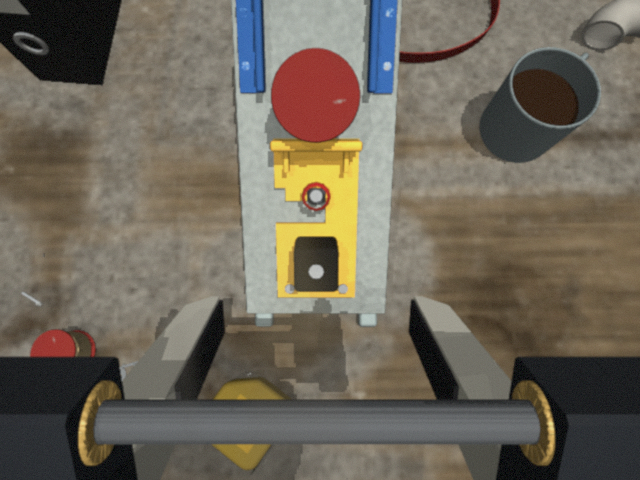

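View pics/scene13.png

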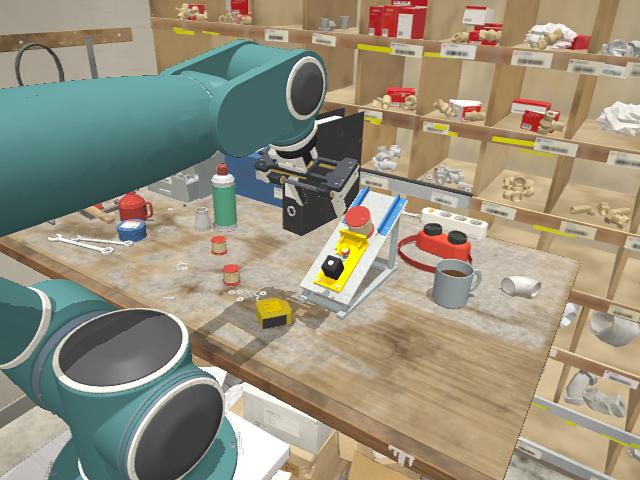

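The reel, at (316,95), rests against the fence at (316,146). The plate hangs on the pin, and nothing moved between the two frames. I'm handing in.

```bash
python3 -c "
from bench import sign_off
print(sign_off())"
```

```text
the job is handed in; nothing more can be done
None
```

The job is done and handed in at about 18 s of the 66 s; `sign_off` gives no verdict, so I only have my own checks.

**What I did:** I slid the stop plate's slot under the pin head from the right, let it down into the pocket flat on the deck, and released it. I then set the largest reel upright between the rails, about 140 mm uphill of the pin, and opened the fingers. It slid down and came to rest against the fence.

**Last checks (wrist camera, deck axes):**

| Item | Measured | Target |
|---|---|---|
| Plate block centre | about (-55, -1.6) mm, top at 45 mm above the deck (nominal 46) | x -64 to -47, y ±14 |
| Plate tilt and turn | within about 0.2° in tilt, under 1° in turn | flat within 6°, turned under 11° |
| Reel centre | (74.4, -0.8) mm, upright within about 0.3° | x 60 to 88, y ±18, upright within 8° |

- **At rest:** two frames 0.05 s apart showed the plate and reel unchanged within measurement noise.
- **Mug, spray can and tape measure:** none of them looks moved in the last scene picture; I did not re-measure their positions.
- **Disagreement:** the top and wrist cameras differed by 1 to 4 mm. I used the wrist view for the plate and pin fit, and mostly for the reel grasp.
- **Not measured:** the contact force between the reel and the fence; I judged contact from the reel's position and the picture.

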